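Weigh two bearing cartridges and press the full one into the router carriage

ROBOT

A 7-joint arm with a two-finger parallel gripper is mounted at the origin on the work surface. World frame = base frame: x ahead of the robot, y to its left, z up, the work surface at z = 0. Lengths are in m, angles in rad, forces in N, time in s.
With the tool pointing down it reaches from about 0.35 to 0.9 m from the base axis. Payload 8.1 kg.
Tool frame: the origin (TCP) lies midway between the tips of the shut fingers; the grasp point (between the pads) lies 19 mm behind it; z points along the fingers, y is the line along which they close (so a half turn about z gives the same grasp; the last joint's range is limited). The gripper opens to 92 mm and grips with 3 to 60 N. Pads are 19 mm wide; open, the fingers measure 130 mm over their backs; the gripper's body (75 mm by 190 mm) begins 47 mm behind the grasp point.
Start: joints at [1.009, 0.434, 0.025, 1.573, -0.012, 1.134, -0.075], TCP at [0.277, -0.56, 0.227] pointing down, gripper open.
Joint ranges: [-2.62, 2.62], [-0.44, 2.09], [-1.27, 1.32], [0.08, 2.57], [-1.32, 4.46], [0.12, 2], [-2.74, 2.74]. Speed limits (rad/s): [2.22, 2.22, 3.01, 3.01, 3.14, 3.14, 3.14].

INTERFACE

Orientations are given as a rotation vector (axis times angle).
In Python, from cell import arm gives the robot as it stands.
- The arm moves only by the tool send_rows, never from a script. Its argument "increments" is a list of rows, each a list of 3 entries, a list of its own where there are three numbers: the finger opening in cm, from 0 to 9.18, then the shift along the tool's x, y, z in cm, then the turn, a rotation vector about the tool's x, y, z in rad. A call has 1 to 5 rows; each row shifts and turns the commanded pose from where the row before left it, along the tool's axes as they then stand; what a row does not reach is not made up. A row lasts 1/10 s, in which the tool goes at most 50 mm and 8.59 degrees, less where a joint would pass 70% of its speed; a pose out of reach is approached as far as the arm can. A call is refused whole if a number of a shift passes 5 or a number of a turn 0.15, either way. A call with a gripper value outside its range is refused whole. The fingers move at their own pace and stop on an object; "force" is the grip in N (left out, the last holds). Time passes only in rows, so rows that do not move let the fingers close. It gives the time, the measured TCP pose, the force, the opening and the grip force at its end, in the units of the state.
- arm.observe(): the state, without advancing time (a new reading comes with each control period).
- arm.get_image(name): name is "side" or "top" or "wrist"; returns the picture (400x640x3 uint8, red, green, blue); there is no depth.
- arm.camera_params(name): a dict with "camera_matrix" (3x3 intrinsics, pixels), "R" (3x3) and "t" (3): a world point X has camera coordinates R X + t. Camera axes: x right, y down, z forward; pixel columns grow to the right and rows downward; lengths in m; the calibration is good to about 2 mm. A picture is of the moment at which its call begins: read the wrist's pose just before it. camera_params takes no time and is no camera call; for the wrist camera it gives the pose at the moment of the call.
- arm.sign_off(): hands the job in; it is judged then, once.
The state is a dict: "clock": time; "joints": joint angles; "dq": joint speeds; "joint_efforts": joint torques, N m; "position": TCP position; "ee_rot": TCP orientation; "force": force on the tool from outside, world axes, zero at the start; "ft_torque": the same for the moment, N m; "width": opening from 0.0 (shut) to 1.0 (fully open); "gripper_force": force on a finger pad.
Only numpy, scipy, OpenCV 4.12 (cv2) and the standard library are available. Lean on these libraries where they do the work, as an engineer would, in place of code of your own. Each camera call takes 0.05 s, during which the arm holds its last target. There are 200 camera calls.

TASK

One of these two look-alike bearing cartridges is full of balls and the other is an empty, lighter shell: stand one by itself on the balance pan, let go, and let the beam settle to see which it is (the pan sinks under the full one and stays up under the empty one). Press the full cartridge straight down into the bore of the carriage block until it bottoms, hold it there for a moment with about 20 N (at least 12, never more than 38), then leave it there; the empty one goes in the black reject tray. Treat the balance gently (never more than 12 N on it) and leave the oil bottle, screwdriver and wood offcut where they are.

Things in the scene. Friction and masses are not known exactly. Their poses are not given: they have to be found in the camera images.
- cartridge_1_center (a point): centre (half-way up) of one upright steel cartridge: a plain closed cylinder 32 mm in diameter and 50 mm tall, foot edge bevelled 3 mm, flat top; starts standing on the bench. Weighs 80 to 180 g, full or empty not told by its looks. z axis is the cylinder's axis
- cartridge_2_center (a point): centre of the other cartridge, same size and look (32 mm diameter, 50 mm tall); one of the two is full (about 170 g), the other empty (about 90 g)
- cartridge_1: the same first cartridge, origin at the centre of its foot
- cartridge_2: the same second cartridge, origin at the centre of its foot
- balance: the grey bench balance, fixed; origin under the pivot, at bench height. Base 100 x 200 x 12 mm; beam 250 mm long along its y axis, pivot 66 mm up, round pan at +y, dark steel counterweight (40 mm diameter) at -y; a white dial 90 mm wide stands over the pivot to 126 mm height, 26 mm to +x, with a pointer
- pan (a point): centre of the pan's upper face: an aluminium dish, inner diameter about 80 mm, rim 4 mm high, always level; it sits 120 mm along the beam from the pivot, its face 75 mm (down) to 104 mm (up) above the bench. The empty pan stays up; about 130 g (1.3 N) on it is enough to sink it
- beam (a joint): beam tilt in rad: -0.12 pan fully up (empty, or with the empty cartridge), 0 level, +0.12 pan fully down (with the full cartridge). Swings over in under 2 s
- carriage: the aluminium carriage block, fixed: 80 x 80 mm, 45 mm high on a 140 x 90 x 6 mm dark base plate with four screw heads; origin at the centre of the base at bench height; the bore runs straight down through its middle
- mouth (a point): centre of the bore's mouth, in the block's top face 51 mm above the bench. Bore diameter 34 mm with 2 mm bevel. At its bottom the cartridge meets a rigid shim seat whose depth varies unseen from 20 to 28 mm below the mouth, so that the cartridge ends 22 to 30 mm proud: feel for it. The cartridge stays down when let go
- ejector (a joint): how far (m) the brass ejector disc, 14 mm wide, in the bore has been pushed down: 0 at the start, when it lies 8 mm below the mouth; the cartridge's foot rests on it, and it yields only to a push of about 6 N and stays where it is pushed; 0.012 to 0.020 when the cartridge is bottomed
- tray: black open reject tray, fixed, 100 x 100 mm, 25 mm high, 3 mm walls and floor; origin at the centre of its underside
- oil_bottle: bystander: white oil bottle, 44 mm diameter, 110 mm tall, origin under its foot
- screwdriver: bystander: screwdriver lying on the bench, origin at bench height near its middle
- offcut: bystander: wood offcut 50 x 120 x 30 mm lying on the bench, origin under its centre
Mind the look-alikes: they are no part of the job. Of the things that look like the tray, take the one that is farthest from the robot's base at the start.

How it is judged:
On the way, in this order (a step that is already met when the one before it is completed fails the run):
1. one cartridge stands by itself on the pan, let go, and the beam has settled fully down or fully up (((horizontal distance between cartridge_1_center and pan below 0.035 m and contact force between cartridge_1 and balance above 0.5 N and contact force between cartridge_1 and the fingers below 0.05 N and velocity of joint beam between -0.03 and 0.03 rad/s and value of joint beam above 0.1 rad) or (horizontal distance between cartridge_1_center and pan below 0.035 m and contact force between cartridge_1 and balance above 0.5 N and contact force between cartridge_1 and the fingers below 0.05 N and velocity of joint beam between -0.03 and 0.03 rad/s and value of joint beam below -0.1 rad) or (horizontal distance between cartridge_2_center and pan below 0.035 m and contact force between cartridge_2 and balance above 0.5 N and contact force between cartridge_2 and the fingers below 0.05 N and velocity of joint beam between -0.03 and 0.03 rad/s and value of joint beam above 0.1 rad) or (horizontal distance between cartridge_2_center and pan below 0.035 m and contact force between cartridge_2 and balance above 0.5 N and contact force between cartridge_2 and the fingers below 0.05 N and velocity of joint beam between -0.03 and 0.03 rad/s and value of joint beam below -0.1 rad))), for 0.3 s.
2. a cartridge, at least 18.5 mm deep in the bore, is pressed on its seat with at least 10 N for 0.2 s (((z of cartridge_1_center in the frame of carriage below 0.0575 m and horizontal distance between cartridge_1_center and mouth below 0.004 m and contact force between cartridge_1 and carriage above 10 N) or (z of cartridge_2_center in the frame of carriage below 0.0575 m and horizontal distance between cartridge_2_center and mouth below 0.004 m and contact force between cartridge_2 and carriage above 10 N))), for 0.2 s.
At the end, for the whole second after the job is handed in: the full cartridge stands upright (within 0.1 rad) in the bore, its axis within 4 mm of the bore's and its foot at least 18.5 mm below the mouth; the empty cartridge lies or stands inside the reject tray (what rests there weighs less than 1.35 N, so it is the light one); both at rest and let go (((z of cartridge_1_center in the frame of carriage below 0.0575 m and horizontal distance between cartridge_1_center and mouth below 0.004 m and angle between cartridge_1's own z axis and vertical below 0.1 rad and x of cartridge_2_center in the frame of tray between -0.05 and 0.05 m and y of cartridge_2_center in the frame of tray between -0.05 and 0.05 m and z of cartridge_2_center in the frame of tray below 0.04 m and contact force between cartridge_2 and tray below 1.35 N) or (z of cartridge_2_center in the frame of carriage below 0.0575 m and horizontal distance between cartridge_2_center and mouth below 0.004 m and angle between cartridge_2's own z axis and vertical below 0.1 rad and x of cartridge_1_center in the frame of tray between -0.05 and 0.05 m and y of cartridge_1_center in the frame of tray between -0.05 and 0.05 m and z of cartridge_1_center in the frame of tray below 0.04 m and contact force between cartridge_1 and tray below 1.35 N)) and linear speed of each of cartridge_1, cartridge_2 below 0.02 m/s); the robot touches nothing.
It fails at once if a cartridge forced against the carriage block with more than 40 N (contact force between any of cartridge_1, cartridge_2 and carriage above 40 N).
It fails at once if the pan or beam loaded with more than 15 N (contact force between any of cartridge_1, cartridge_2, the arm and balance above 15 N).
It fails at once if a bystander moved by more than 40 mm (distance of any of oil_bottle, screwdriver, offcut from where it was at the start of the episode above 0.04 m).
It also fails if it takes over 72 s, if anything falls off the work surface, if the arm or the gripper's body presses on something with over 40 N, if the wrist force passes 120 N, or if a joint passes its speed limit or range.

## Working session

There is one attempt and no reset: what is moved stays moved. The work goes in short steps, Python scripts to look and compute and a tool call to move; the robot and the scene stay as the last step left them, time stands still between calls to the robot, and variables do not carry over. Pictures are saved under pics/ and viewed, at most 13 in all, crops included, and the job is handed in when it is done.

Besides the shell and the picture viewer there is one more tool, called after "Emit:" as name(argument=value, ...), one argument or row to a line, values as JSON. send_rows: Moves the arm, as the interface text tells. Its arguments: {"type":"object","properties":{"increments":{"type":"array"},"force":{"type":"number"}},"required":["increments"]}

```bash
ls; mkdir -p pics
python3 - <<'E'
from cell import arm
import cv2,numpy as np
print(arm.observe())
for n in("side","top"):
    im=arm.get_image(n); cv2.imwrite(f"pics/{n}0.png",im[:,:,::-1])
    p=arm.camera_params(n); print(n,p)
E
```

```text
pics
{'clock': 0.0, 'joints': array([ 1.00940301,  0.43520332,  0.02498724,  1.57408986, -0.01154408,
        1.13403055, -0.07512222]), 'dq': array([-0.00050234,  0.00266185,  0.00121099,  0.00083732, -0.0004857 ,
        0.00206948, -0.00029577]), 'joint_efforts': array([-1.35902999e-03, -6.67856312e+01,  9.84846130e-01, -3.14460576e+01,
       -6.05831738e-02,  4.28399455e-02,  1.42158387e-04]), 'position': array([ 0.27648593, -0.55994036,  0.22596019]), 'ee_rot': array([-3.05787412e+00, -7.13904202e-01,  8.67746545e-04]), 'force': array([-0.74518973, -0.56539601,  0.5277449 ]), 'ft_torque': array([-0.00085336,  0.0073242 , -0.00124455]), 'gripper_force': 0.0, 'width': 1.0013504239478532}
side {'camera_matrix': array([[515.31379879,   0.        , 321.61091506],
       [  0.        , 515.31379879, 197.19691922],
       [  0.        ,   0.        ,   1.        ]]), 'R': array([[-0.83729577, -0.54673754, -0.00372188],
       [-0.32815108,  0.5079653 , -0.79642208],
       [ 0.43732443, -0.6656195 , -0.60472971]]), 't': array([0.39454623, 0.25448982, 1.15179681])}
top {'camera_matrix': array([[481.52790271,   0.        , 319.98816956],
       [  0.        , 481.52790271, 195.81471897],
       [  0.        ,   0.        ,   1.        ]]), 'R': array([[-0.02152364, -0.99976245, -0.00343184],
       [-0.97607907,  0.02175633, -0.21632457],
       [ 0.21634784, -0.00130634, -0.97631547]]), 't': array([-0.00700791,  0.52897273,  1.49052967])}
```

View pics/top0.png

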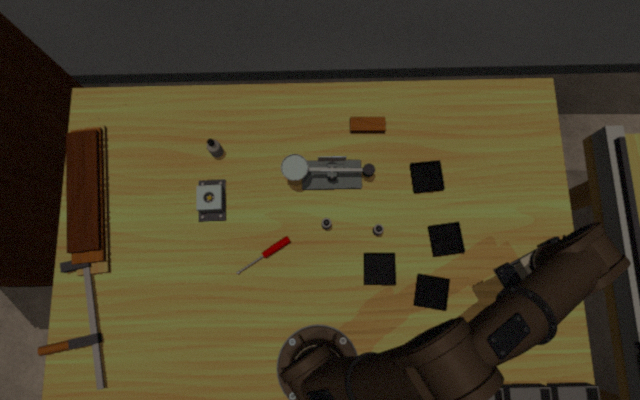

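View pics/side0.png

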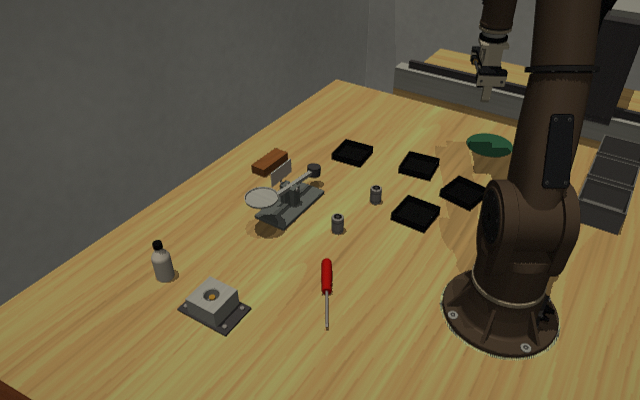

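The top view shows the cartridges at (327,223) and (378,229), the pan at (295,168), the bore at (210,199), and the farthest tray at (427,177). I'll zoom in to refine these.

```bash
cat > h.py <<'E'
import numpy as np,cv2
from cell import arm
def ray(n,uv,z,p=None):
    p=p or arm.camera_params(n);K,R,t=p["camera_matrix"],p["R"],p["t"]
    d=R.T@np.linalg.solve(K,[uv[0],uv[1],1.]);c=-R.T@t
    return c+d*(z-c[2])/d[2]
def proj(n,X,p=None):
    p=p or arm.camera_params(n);q=p["camera_matrix"]@(p["R"]@np.array(X)+p["t"]);return q[:2]/q[2]
E
python3 - <<'E'
from h import *
for n,uv,z in [("c1",(327,221),.05),("c2",(378,229),.05),("pan",(295,168),.104),("cw",(368,170),.07),("bore",(209,198),.051),("tray",(427,177),.02),("tr2",(446,239),.02),("tr3",(380,268),.02),("sd",(265,255),.01),("bottle",(210,143),.11)]:
    X=ray("top",uv,z);print(n,X.round(3),np.hypot(*X[:2]).round(3),proj("side",X).round(0))
im=cv2.imread("pics/top0.png")
a=cv2.resize(im[140:250,190:300],None,fx=5,fy=5,interpolation=2);b=cv2.resize(im[150:260,285:395],None,fx=5,fy=5,interpolation=2)
cv2.imwrite("pics/z.png",cv2.resize(np.hstack([a,b]),(800,400)))
E
```

```text
c1 [ 0.448 -0.039  0.05 ] 0.449 [337. 216.]
c2 [ 0.418 -0.201  0.05 ] 0.464 [377. 188.]
pan [0.61  0.058 0.104] 0.613 [263. 198.]
cw [ 0.608 -0.175  0.07 ] 0.633 [315. 166.]
bore [0.531 0.34  0.051] 0.63 [214. 294.]
tray [ 0.593 -0.375  0.02 ] 0.702 [354. 151.]
tr2 [ 0.385 -0.422  0.02 ] 0.572 [420. 164.]
tr3 [ 0.297 -0.205  0.02 ] 0.361 [416. 211.]
sd [0.347 0.163 0.01 ] 0.384 [328. 291.]
bottle [0.697 0.328 0.11 ] 0.77 [159. 243.]
```

View pics/z.png

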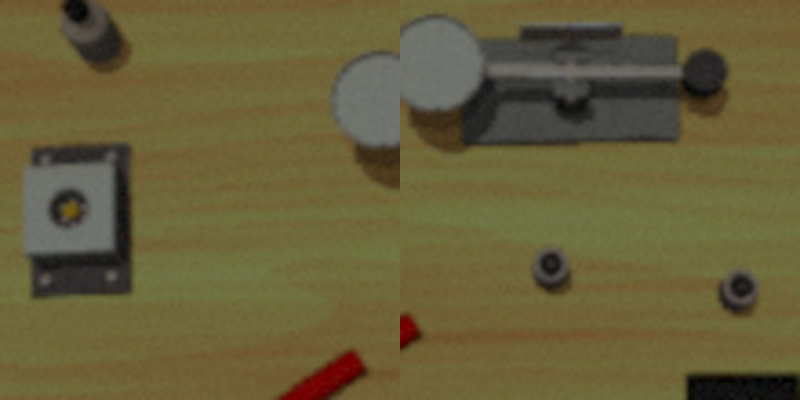

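Zoomed: c1 top is at about (326.5,223), c2 at (378.5,229), pan at (295,167) and bore at (209,197). Next I square the tool to the world axes and move above the cartridges to use the wrist camera.

Emit:
send_rows(
  increments=[
    [6.0,[0,0,0],[0,0,0.115]],
    [6.0,[0,0,0],[0,0,0.114]],
    [6.0,[0,0,0],[0,0,0.114]],
    [6.0,[0,0,0],[0,0,0.114]],
  ],
)

```text
clock: 0.5
position: [0.2767, -0.5601, 0.2263]
ee_rot: [-3.141, 0.005, 0.001]
force: [0.5, -0.6, 0.6]
width: 0.701
gripper_force: 0.0
```

Emit:
send_rows(
  increments=[
    [6.0,[1.5,-4.7,0],[0,0,0]],
    [6.0,[1.5,-4.7,0],[0,0,0]],
    [6.0,[1.5,-4.7,0],[0,0,0]],
    [6.0,[1.5,-4.7,0],[0,0,0]],
    [6.0,[1.5,-4.7,0],[0,0,0]],
  ],
)

```text
clock: 1.0
position: [0.3514, -0.3232, 0.2265]
ee_rot: [-3.141, -0.003, 0.0]
force: [1.6, 0.0, 0.2]
width: 0.655
gripper_force: 0.0
```

Emit:
send_rows(
  increments=[
    [6.0,[1.5,-4.7,0],[0,0,0]],
    [6.0,[1.5,-4.7,0],[0,0,0]],
    [6.0,[1.5,-4.7,0],[0,0,0]],
    [6.0,[1.5,-4.7,0],[0,0,0]],
    [6.0,[0,0,0],[0,0,0]],
  ],
)

```text
clock: 1.5
position: [0.4127, -0.1307, 0.2268]
ee_rot: [-3.139, -0.018, -0.001]
force: [0.7, -1.0, 0.7]
width: 0.654
gripper_force: 0.0
```

Run:
```python
from h import *
from scipy.spatial.transform import Rotation as Ro
s=arm.observe();print(s["clock"],s["position"],Ro.from_rotvec(s["ee_rot"]).as_matrix().round(3))
p=arm.camera_params("wrist");print(p["camera_matrix"],p["R"].round(3),-p["R"].T@p["t"])
cv2.imwrite("pics/w1.png",arm.get_image("wrist")[:,:,::-1])
print(proj("wrist",[.445,-.038,.05],p),proj("wrist",[.418,-.202,.05],p))
```

```text
1.5 [ 0.41269914 -0.13065344  0.22680205] [[ 1.     0.011  0.001]
 [ 0.011 -1.     0.002]
 [ 0.001 -0.002 -1.   ]]
[[338.0764417    0.         320.59739035]
 [  0.         338.0764417  202.38895552]
 [  0.           0.           1.        ]] [[ 0.012 -1.    -0.003]
 [-0.969 -0.012  0.248]
 [-0.248 -0.    -0.969]] [ 0.47829565 -0.12927008  0.38568126]
[228.5556366  149.63726999] [393.04926525 178.6004338 ]
```

View pics/w1.png

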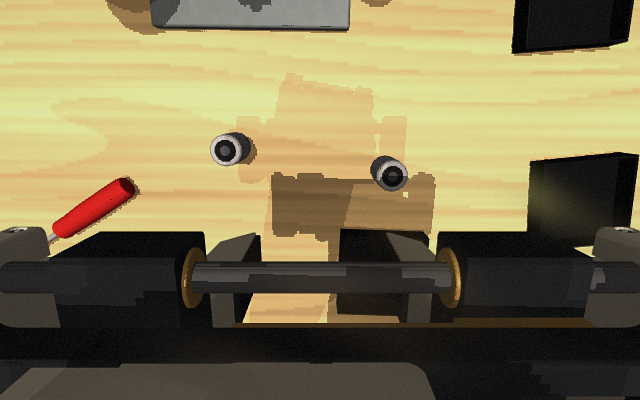

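The wrist view shows c1's top ring at (226,150) and c2's at (391.5,174.5), both close to prediction.

Run:
```python
from h import *
print(arm.observe()["position"])
print(ray("wrist",(226,150),.05),ray("wrist",(391.5,174.5),.05))
for uv in[(326.5,223.2),(378.5,228.9)]:print(ray("top",uv,.05))
for uv,z in[((295.2,167),.104),((209.25,197.2),.051),((209.2,197.8),.035)]:print(ray("top",uv,z))
```

```text
[ 0.41175364 -0.13407074  0.22671137]
[ 0.44380384 -0.03929145  0.05      ] [ 0.42083026 -0.20385047  0.05      ]
[ 0.44046302 -0.03745479  0.05      ]
[ 0.41846458 -0.20245442  0.05      ]
[0.61346168 0.05777612 0.104     ]
[0.5336085  0.33918973 0.051     ]
[0.53518702 0.34304457 0.035     ]
```

Emit:
send_rows(
  increments=[
    [6.0,[1.6,-4.9,2],[0,0,0]],
    [6.0,[1.6,-4.9,3],[0,0,0]],
    [6.0,[0,0,4],[0,0,0]],
    [6.0,[0,0,3],[0,0,0]],
    [6.0,[0,0,0],[0,0,0]],
  ],
)

```text
clock: 2.05
position: [0.4358, -0.0528, 0.1103]
ee_rot: [3.141, 0.001, -0.011]
force: [-0.1, -0.3, 0.2]
width: 0.655
gripper_force: 0.0
```

Run:
```python
from h import *
s=arm.observe();print(s["clock"],s["position"],s["ee_rot"])
im=arm.get_image("wrist");p=arm.camera_params("wrist")
print(arm.observe()["position"])
print(proj("wrist",[.443,-.039,.05],p))
cv2.imwrite("pics/w2.png",im[:,:,::-1])
```

```text
2.05 [ 0.435802   -0.05275445  0.11033758] [ 3.14139093e+00  1.43250984e-03 -1.14776388e-02]
[ 0.43719897 -0.05278449  0.11234716]
[301.77439002 206.45728794]
```

View pics/w2.png

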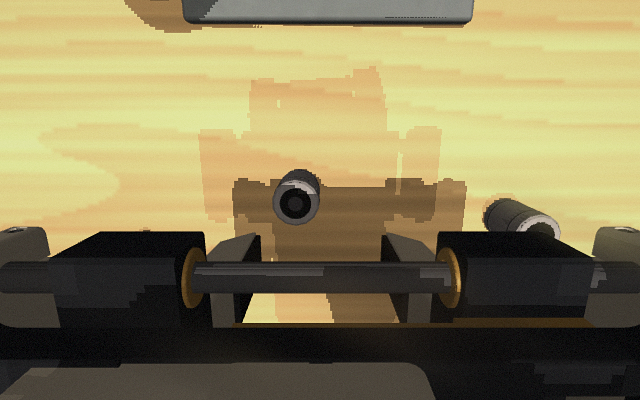

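c1's top ring is now at (296.5,202.5), so c1 is at about (0.445,-0.036). I'll descend and grip.

Emit:
send_rows(
  increments=[
    [6.0,[0.8,-1.7,0],[0,0,0]],
    [6.0,[0,0,2.0],[0,0,0]],
    [6.0,[0,0,2.0],[0,0,0]],
    [6.0,[0,0,0],[0,0,0]],
  ],
)

```text
clock: 2.5
position: [0.4465, -0.0357, 0.0735]
ee_rot: [3.141, 0.001, -0.002]
force: [-0.5, 0.2, -0.9]
width: 0.653
gripper_force: 0.0
```

Run:
```python
from h import *
s=arm.observe();print(s["clock"],s["position"],s["ee_rot"],s["dq"].round(3))
```

```text
2.5 [ 0.44647847 -0.03566489  0.07349048] [ 3.14108473e+00  7.03415960e-04 -1.82407629e-03] [ 0.004 -0.032 -0.005 -0.024 -0.013  0.05   0.013]
```

Emit:
send_rows(
  increments=[
    [6.0,[-0.1,0,2.3],[0,0,0]],
    [6.0,[0,0,2.3],[0,0,0]],
    [6.0,[0,0,0],[0,0,0]],
    [2.8,[0,0,0],[0,0,0]],
    [2.8,[0,0,0],[0,0,0]],
  ],
  force=25,
)

```text
clock: 3.0
position: [0.4469, -0.035, 0.0291]
ee_rot: [3.141, 0.002, 0.004]
force: [-0.0, -0.4, 0.3]
width: 0.526
gripper_force: 0.0
```

Emit:
send_rows(
  increments=[
    [2.8,[0,0,0],[0,0,0]],
    [2.8,[0,0,0],[0,0,0]],
  ],
  force=25,
)

```text
clock: 3.2
position: [0.4463, -0.0348, 0.0283]
ee_rot: [3.141, 0.002, 0.002]
force: [0.7, -0.8, 0.4]
width: 0.358
gripper_force: 0.4
```

Emit:
send_rows(
  increments=[
    [2.8,[0,0,0],[0,0,0]],
    [2.8,[0,0,0],[0,0,0]],
    [2.8,[0,0,-3],[0,0,0]],
    [2.8,[0,0,-3.5],[0,0,0]],
    [2.8,[0,0,-3.5],[0,0,0]],
  ],
)

```text
clock: 3.7
position: [0.4451, -0.0346, 0.1285]
ee_rot: [-3.141, -0.003, 0.002]
force: [1.5, -0.1, -0.5]
width: 0.336
gripper_force: 25.0
```

Emit:
send_rows(
  increments=[
    [2.8,[0,0,-3.5],[0,0,0]],
    [2.8,[0,0,-2],[0,0,0]],
    [2.8,[0,0,0],[0,0,0]],
    [2.8,[0,0,0],[0,0,0]],
  ],
)

```text
clock: 4.1
position: [0.4455, -0.0347, 0.1823]
ee_rot: [3.141, 0.003, 0.0]
force: [-0.6, 0.2, -1.3]
width: 0.341
gripper_force: 25.0
```

Emit:
send_rows(
  increments=[
    [2.8,[2.8,-1.6,0],[0,0,0]],
    [2.8,[2.8,-1.6,0],[0,0,0]],
    [2.8,[2.8,-1.6,0],[0,0,0]],
    [2.8,[2.8,-1.6,0],[0,0,0]],
    [2.8,[2.8,-1.5,0],[0,0,0]],
  ],
)

```text
clock: 4.6
position: [0.5856, 0.0452, 0.1803]
ee_rot: [3.141, 0.003, -0.005]
force: [-0.3, -0.9, -0.7]
width: 0.34
gripper_force: 25.0
```

Emit:
send_rows(
  increments=[
    [2.8,[2.9,-1.5,0],[0,0,0]],
    [2.8,[0,0,0],[0,0,0]],
    [2.8,[0,0,0],[0,0,0]],
    [2.8,[0,0,0],[0,0,0]],
  ],
)

```text
clock: 5.0
position: [0.6132, 0.0588, 0.1811]
ee_rot: [3.141, 0.002, -0.004]
force: [-0.2, -0.2, -0.7]
width: 0.341
gripper_force: 25.0
```

Run:
```python
from h import *
s=arm.observe();print(s["clock"],s["position"],s["ee_rot"],s["force"])
f=np.mean([arm.get_image("wrist") is None or arm.observe()["force"] for _ in range(4)],0);print(f)
im=np.hstack([cv2.resize(arm.get_image("side")[130:250,190:350],(400,300)),cv2.resize(arm.get_image("wrist"),(400,300))])
p=proj("side",[.615,.059,.104]);print(p, proj("wrist",[.615,.059,.104]))
cv2.imwrite("pics/p1.png",im[:,:,::-1])
```

```text
5.0 [0.61322059 0.05880858 0.18112627] [ 3.14072400e+00  2.08643500e-03 -4.30538053e-03] [-0.16803225 -0.23701081 -0.68261996]
[ 0.04424275 -0.04570352 -0.74914287]
[261.80361775 197.12616864] [322.30473268 207.83102924]
```

View pics/p1.png

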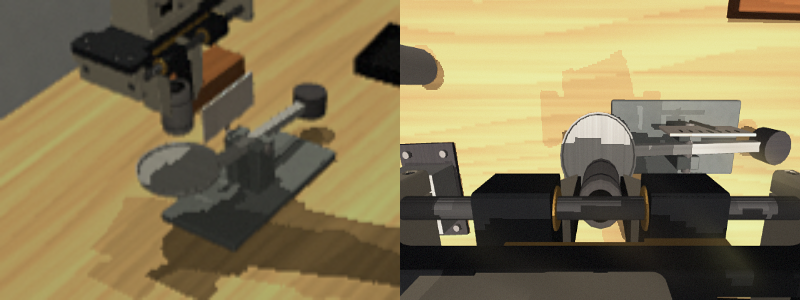

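The pan is centred under the held cartridge (wrist pan centre about (317,206), predicted (322,208)). Lowering.

Emit:
send_rows(
  increments=[
    [2.8,[0,0,1.6],[0,0,0]],
    [2.8,[0,0,1.6],[0,0,0]],
    [2.8,[0,0,1.3],[0,0,0]],
    [2.8,[0,0,0],[0,0,0]],
    [2.8,[0,0,0],[0,0,0]],
  ],
)

```text
clock: 5.8
position: [0.6146, 0.0596, 0.1376]
ee_rot: [-3.142, -0.003, 0.0]
force: [0.6, -0.1, -0.6]
width: 0.342
gripper_force: 25.0
```

Emit:
send_rows(
  increments=[
    [2.8,[0,0,0.2],[0,0,0]],
    [2.8,[0,0,0],[0,0,0]],
    [2.8,[0,0,0],[0,0,0]],
  ],
)

```text
clock: 6.1
position: [0.6148, 0.0596, 0.1359]
ee_rot: [-3.142, -0.003, -0.001]
force: [0.1, 0.5, -0.2]
width: 0.338
gripper_force: 25.0
```

Run:
```python
from h import *
fs=[]
for _ in range(4): im=arm.get_image("side");s=arm.observe();fs.append(s["force"])
print(np.mean(fs,0),s["position"],s["ee_rot"])
cv2.imwrite("pics/p2.png",cv2.resize(im[130:250,190:350],(640,480))[:,:,::-1])
```

```text
[ 0.01721335  0.03438502 -0.93900422] [0.61469316 0.05958607 0.13564839] [3.14157532e+00 2.69217786e-03 4.40904940e-04]
```

View pics/p2.png

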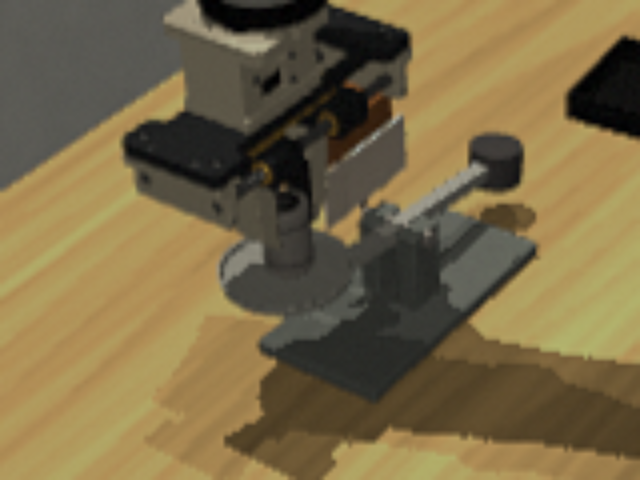

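The cartridge hangs just above the pan. I'll lower another 3 mm and open slowly.

Emit:
send_rows(
  increments=[
    [2.8,[0,0,0.15],[0,0,0]],
    [2.8,[0,0,0.15],[0,0,0]],
    [2.8,[0,0,0],[0,0,0]],
    [2.8,[0,0,0],[0,0,0]],
  ],
)

```text
clock: 6.7
position: [0.6145, 0.0596, 0.1324]
ee_rot: [3.142, 0.003, -0.0]
force: [0.6, -1.0, -0.3]
width: 0.343
gripper_force: 25.0
```

Emit:
send_rows(
  increments=[
    [3.4,[0,0,0],[0,0,0]],
    [3.8,[0,0,0],[0,0,0]],
    [5.0,[0,0,0],[0,0,0]],
    [5.0,[0,0,0],[0,0,0]],
    [5.0,[0,0,0],[0,0,0]],
  ],
)

```text
clock: 7.2
position: [0.6146, 0.0596, 0.1325]
ee_rot: [-3.142, -0.003, -0.0]
force: [-0.2, 1.1, -0.2]
width: 0.541
gripper_force: 0.0
```

Emit:
send_rows(
  increments=[
    [5.0,[0,0,0],[0,0,0]],
    [5.0,[0,0,0],[0,0,0]],
    [5.0,[0,0,0],[0,0,0]],
    [5.0,[0,0,0],[0,0,0]],
    [5.0,[0,0,0],[0,0,0]],
  ],
)

```text
clock: 7.7
position: [0.6146, 0.0596, 0.1325]
ee_rot: [3.142, 0.003, 0.0]
force: [-0.0, -0.1, -0.0]
width: 0.547
gripper_force: 0.0
```

Emit:
send_rows(
  increments=[
    [5.0,[0,0,0],[0,0,0]],
    [5.0,[0,0,0],[0,0,0]],
    [5.0,[0,0,0],[0,0,0]],
    [5.0,[0,0,0],[0,0,0]],
    [5.0,[0,0,0],[0,0,0]],
  ],
)

```text
clock: 8.2
position: [0.6146, 0.0596, 0.1325]
ee_rot: [3.142, 0.003, -0.0]
force: [-1.1, -0.0, 0.8]
width: 0.546
gripper_force: 0.0
```

Emit:
send_rows(
  increments=[
    [5.0,[0,0,0],[0,0,0]],
    [5.0,[0,0,0],[0,0,0]],
    [5.0,[0,0,0],[0,0,0]],
    [5.0,[0,0,0],[0,0,0]],
    [5.0,[0,0,0],[0,0,0]],
  ],
)

```text
clock: 8.7
position: [0.6146, 0.0596, 0.1325]
ee_rot: [3.142, 0.003, 0.0]
force: [0.7, 0.0, -0.5]
width: 0.551
gripper_force: 0.0
```

Emit:
send_rows(
  increments=[
    [5.0,[0,0,0],[0,0,0]],
    [5.0,[0,0,0],[0,0,0]],
    [5.0,[0,0,0],[0,0,0]],
    [5.0,[0,0,0],[0,0,0]],
    [5.0,[0,0,0],[0,0,0]],
  ],
)

```text
clock: 9.2
position: [0.6146, 0.0596, 0.1325]
ee_rot: [-3.142, -0.003, -0.0]
force: [0.5, -0.3, 0.1]
width: 0.543
gripper_force: 0.0
```

Run:
```python
from h import *
fs=[]
for _ in range(4): im=arm.get_image("side");s=arm.observe();fs.append(s["force"])
print(np.mean(fs,0),s["position"],s["ee_rot"],s["clock"])
a=cv2.resize(im[130:250,190:350],(400,300));b=cv2.resize(arm.get_image("wrist"),(400,300))
cv2.imwrite("pics/p3.png",np.hstack([a,b])[:,:,::-1])
```

```text
[ 0.11208183 -0.36570291 -0.21039738] [0.61455908 0.05955834 0.13243705] [ 3.14152686e+00  2.62654627e-03 -1.35470080e-04] 9.4
```

View pics/p3.png

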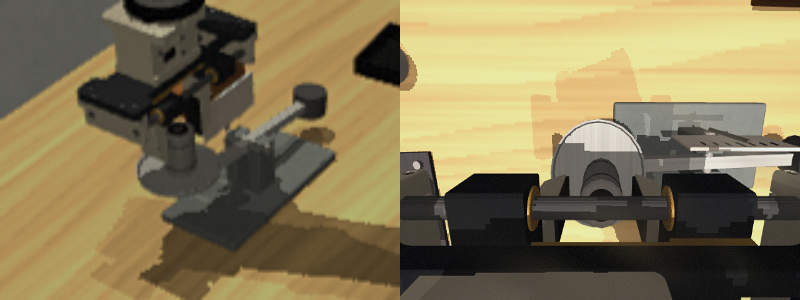

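After 2.5 s of settling the pan stays up: the pan is at (180,170) and the counterweight at (312,92), both unchanged. So cartridge 1 is the empty one. I'll regrip it and carry it to the far tray.

Emit:
send_rows(
  increments=[
    [2.8,[0,0,0],[0,0,0]],
    [2.8,[0,0,0],[0,0,0]],
    [2.8,[0,0,0],[0,0,0]],
    [2.8,[0,0,0],[0,0,0]],
    [2.8,[0,0,0],[0,0,0]],
  ],
  force=25,
)

```text
clock: 9.95
position: [0.6146, 0.0595, 0.1325]
ee_rot: [3.142, 0.003, 0.0]
force: [-1.2, 0.4, -0.1]
width: 0.338
gripper_force: 25.0
```

Emit:
send_rows(
  increments=[
    [2.8,[0,0,-1.5],[0,0,0]],
    [2.8,[0,0,-2.5],[0,0,0]],
    [2.8,[0,0,-2.5],[0,0,0]],
    [2.8,[0,0,-0.7],[0,0,0]],
    [2.8,[0,0,0],[0,0,0]],
  ],
)

```text
clock: 10.45
position: [0.6151, 0.0597, 0.2053]
ee_rot: [-3.141, -0.003, -0.003]
force: [-0.4, 0.1, -1.1]
width: 0.344
gripper_force: 25.0
```

Emit:
send_rows(
  increments=[
    [2.8,[-0.1,2.5,0],[0,0,0]],
    [2.8,[-0.2,4.0,0],[0,0,0]],
    [2.8,[-0.2,4.0,0],[0,0,0]],
    [2.8,[-0.2,4.0,0],[0,0,0]],
    [2.8,[-0.2,4.0,0],[0,0,0]],
  ],
)

```text
clock: 10.95
position: [0.6048, -0.1269, 0.2027]
ee_rot: [-3.141, -0.003, 0.004]
force: [0.8, 0.0, 0.1]
width: 0.339
gripper_force: 25.0
```

Emit:
send_rows(
  increments=[
    [2.8,[-0.2,4.0,0],[0,0,0]],
    [2.8,[-0.2,4.0,0],[0,0,0]],
    [2.8,[-0.2,4.0,0],[0,0,0]],
    [2.8,[-0.2,4.0,0],[0,0,0]],
    [2.8,[-0.2,4.0,0],[0,0,0]],
  ],
)

```text
clock: 11.45
position: [0.5952, -0.3268, 0.2025]
ee_rot: [-3.141, -0.003, 0.004]
force: [0.7, 0.4, -1.1]
width: 0.34
gripper_force: 25.0
```

Emit:
send_rows(
  increments=[
    [2.8,[-0.2,3.0,0],[0,0,0]],
    [2.8,[0,2.0,0],[0,0,0]],
    [2.8,[0,0,0],[0,0,0]],
    [2.8,[0,0,0],[0,0,0]],
  ],
)

```text
clock: 11.85
position: [0.5936, -0.3751, 0.2026]
ee_rot: [-3.14, -0.002, 0.003]
force: [0.7, 0.5, -0.2]
width: 0.341
gripper_force: 25.0
```

Run:
```python
from h import *
fs=[]
for _ in range(3): im=arm.get_image("wrist");s=arm.observe();fs.append(s["force"])
p=arm.camera_params("wrist")
print(np.mean(fs,0),s["position"],s["ee_rot"],s["clock"])
g=im.max(2)<60
n,l,st,c=cv2.connectedComponentsWithStats(g.astype(np.uint8))
for i in range(1,n):
    if st[i,4]>400: print(st[i],c[i].round(0))
x,y=.596,-.375
for dx in(-.05,.05):
  for dy in(-.05,.05): print(proj("wrist",[x+dx,y+dy,.025],p).round(0))
cv2.imwrite("pics/t1.png",im[:,:,::-1])
```

```text
[-0.35637413  0.3379381  -0.50005759] [ 0.59468598 -0.37362119  0.20390362] [-3.14036227e+00 -5.83106433e-03  8.17365808e-04] 12.0
[ 52   0 134   9 884] [127.   3.]
[ 98 112  38  94 766] [121. 159.]
[    0   124   640   276 72444] [335. 297.]
[  0 137  28  19 453] [ 12. 146.]
[371. 228.]
[275. 228.]
[375. 131.]
[272. 130.]
```

Emit:
send_rows(
  increments=[
    [2.8,[0,0,4],[0,0,0]],
    [2.8,[0,0,4],[0,0,0]],
    [2.8,[0,0,4],[0,0,0]],
    [2.8,[0,0,3],[0,0,0]],
    [2.8,[0,0,1.5],[0,0,0]],
  ],
)

```text
clock: 12.5
position: [0.5931, -0.3733, 0.0364]
ee_rot: [-3.139, -0.005, 0.006]
force: [-0.9, 0.4, -0.5]
width: 0.339
gripper_force: 25.0
```

Emit:
send_rows(
  increments=[
    [2.8,[0,0,0],[0,0,0]],
    [2.8,[0,0,0],[0,0,0]],
    [2.8,[0,0,0],[0,0,0]],
  ],
)

```text
clock: 12.8
position: [0.5958, -0.376, 0.0418]
ee_rot: [3.14, 0.003, 0.005]
force: [-0.1, 0.7, -0.3]
width: 0.342
gripper_force: 25.0
```

Run:
```python
from h import *
fs=[]
for _ in range(4): im=arm.get_image("wrist");s=arm.observe();fs.append(s["force"])
print(np.mean(fs,0),s["position"],s["ee_rot"],s["clock"])
cv2.imwrite("pics/t2.png",im[:,:,::-1])
im=cv2.imread("pics/top0.png");g=(im.max(2)<45).astype(np.uint8)
n,l,st,c=cv2.connectedComponentsWithStats(g)
for i in range(1,n):
    if st[i,4]>300 and st[i,4]<3000: print(st[i],c[i].round(1),ray("top",c[i],.012))
```

```text
[ 0.42872012  0.14224693 -1.26466923] [ 0.59493243 -0.37581832  0.04076925] [3.1406072e+00 2.6082502e-03 2.5543696e-03] 13.0
[556  84  26  30 344] [566.5 100.6] [ 0.85718928 -0.87820275  0.012     ]
[ 71 129  35 132 712] [ 99.3 195.8] [0.55509212 0.71359172 0.012     ]
[ 614  138   26  160 1308] [628.7 204.6] [ 0.48652164 -1.03415334  0.012     ]
[410 161  34  32 914] [426.4 176.5] [ 0.59689534 -0.37554649  0.012     ]
[428 222  37  35 967] [445.7 239. ] [ 0.38628337 -0.42349516  0.012     ]
[364 253  32  32 988] [379.1 268.5] [ 0.29613179 -0.20291321  0.012     ]
[ 414  274   35   36 1019] [431.3 291.9] [ 0.21902525 -0.36475694  0.012     ]
```

The tray centre from the top view is (0.597,-0.376), which matches. Lower the last 8 mm, release and rise.

Emit:
send_rows(
  increments=[
    [2.8,[0,0,0.4],[0,0,0]],
    [2.8,[0,0,0.4],[0,0,0]],
    [2.8,[0,0,0],[0,0,0]],
    [2.8,[0,0,0],[0,0,0]],
    [3.6,[0,0,0],[0,0,0]],
  ],
)

```text
clock: 13.5
position: [0.5944, -0.3755, 0.0315]
ee_rot: [3.141, 0.003, 0.0]
force: [-0.5, 0.1, -0.6]
width: 0.372
gripper_force: 0.0
```

Emit:
send_rows(
  increments=[
    [4.4,[0,0,0],[0,0,0]],
    [4.4,[0,0,0],[0,0,0]],
    [4.4,[0,0,0],[0,0,0]],
    [4.4,[0,0,-1.5],[0,0,0]],
    [4.4,[0,0,-3],[0,0,0]],
  ],
)

```text
clock: 14.0
position: [0.5928, -0.3746, 0.0753]
ee_rot: [-3.139, -0.003, 0.006]
force: [0.3, 0.1, -1.0]
width: 0.481
gripper_force: 0.0
```

Emit:
send_rows(
  increments=[
    [6,[0,0,-3],[0,0,0]],
    [6,[-2.5,-2.2,-2],[0,0,0]],
    [6,[-3.5,-3.5,0],[0,0,0]],
    [6,[-3.5,-3.5,0],[0,0,0]],
    [6,[-3.5,-3.5,0],[0,0,0]],
  ],
)

```text
clock: 14.5
position: [0.4631, -0.2476, 0.1277]
ee_rot: [3.141, 0.003, 0.003]
force: [0.3, 0.4, 0.1]
width: 0.648
gripper_force: 0.0
```

Emit:
send_rows(
  increments=[
    [6,[-3,-3,0],[0,0,0]],
    [6,[-1.5,-1.5,0],[0,0,0]],
    [6,[0,0,0],[0,0,0]],
    [6,[0,0,0],[0,0,0]],
  ],
)

```text
clock: 14.9
position: [0.4198, -0.2041, 0.1277]
ee_rot: [3.14, 0.003, 0.003]
force: [-0.4, 1.0, -0.8]
width: 0.655
gripper_force: 0.0
```

Run:
```python
from h import *
s=arm.observe();im=arm.get_image("wrist");p=arm.camera_params("wrist")
print(s["position"],s["ee_rot"],s["clock"],arm.observe()["position"])
u=proj("wrist",[.4205,-.202,.05],p);print(u)
x,y=u.astype(int);c=im[max(0,y-50):y+50,x-60:x+60]
cv2.imwrite("pics/c2.png",cv2.resize(c,None,fx=5,fy=5,interpolation=2)[:,:,::-1])
t=arm.get_image("top");cv2.imwrite("pics/t3.png",t[:,:,::-1])
b=cv2.resize(c,(480,400),interpolation=2);a=cv2.resize(t[150:205,400:455],(300,300),interpolation=2)
q=np.zeros((400,800,3),np.uint8);q[:,:480]=b;q[:300,490:790]=a;cv2.imwrite("pics/both.png",q[:,:,::-1]);print(max(0,y-50),x-60,c.shape)
```

```text
[ 0.41981335 -0.20410775  0.12766722] [3.14047472e+00 3.20220101e-03 3.14028584e-03] 14.9 [ 0.42021244 -0.20449509  0.12744339]
[318.49123308 208.98300342]
158 258 (100, 120, 3)
```

View pics/both.png

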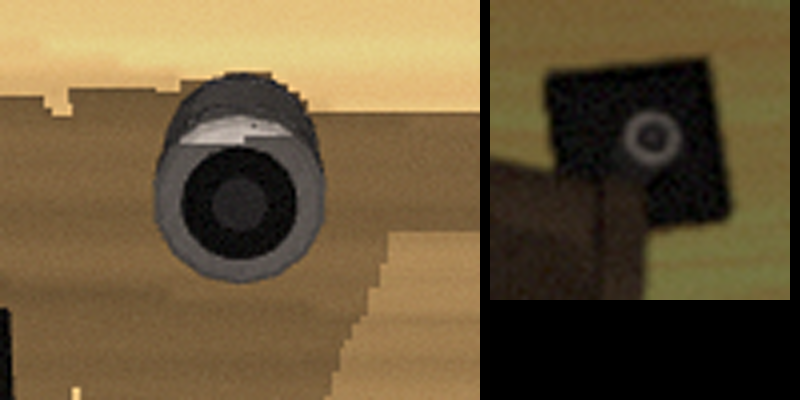

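The empty cartridge stands in the tray. c2's dark disc is centred at (318,209), as predicted. Grasping cartridge 2.

Emit:
send_rows(
  increments=[
    [6,[0,-0.3,2.5],[0,0,0]],
    [6,[0,0,2.5],[0,0,0]],
    [6,[0,0,2.5],[0,0,0]],
    [6,[0,0,2.2],[0,0,0]],
    [6,[0,0,0],[0,0,0]],
  ],
)

```text
clock: 15.5
position: [0.4181, -0.2008, 0.0272]
ee_rot: [-3.14, -0.002, 0.006]
force: [-0.5, 0.4, 0.3]
width: 0.647
gripper_force: 0.0
```

Emit:
send_rows(
  increments=[
    [6,[0,0,0],[0,0,0]],
    [6,[0,0,0],[0,0,0]],
    [2.8,[0,0,0],[0,0,0]],
    [2.8,[0,0,0],[0,0,0]],
    [2.8,[0,0,0],[0,0,0]],
  ],
  force=30,
)

```text
clock: 16.0
position: [0.4194, -0.2009, 0.03]
ee_rot: [3.141, 0.002, 0.002]
force: [-0.5, -0.0, 0.2]
width: 0.442
gripper_force: 0.0
```

Emit:
send_rows(
  increments=[
    [2.8,[0,0,0],[0,0,0]],
    [2.8,[0,0,0],[0,0,0]],
    [2.8,[0,0,0],[0,0,0]],
    [2.8,[0,0,0],[0,0,0]],
  ],
)

```text
clock: 16.4
position: [0.4193, -0.2009, 0.0297]
ee_rot: [3.141, 0.003, 0.001]
force: [-1.0, -0.5, 4.7]
width: 0.337
gripper_force: 30.0
```

Emit:
send_rows(
  increments=[
    [2.8,[0,0,-2],[0,0,0]],
    [2.8,[0,0,-3.5],[0,0,0]],
    [2.8,[0,0,-3.5],[0,0,0]],
    [2.8,[0,0,-3.5],[0,0,0]],
    [2.8,[0,-0.5,-2.5],[0,0,0]],
  ],
)

```text
clock: 16.9
position: [0.4191, -0.1962, 0.1814]
ee_rot: [3.141, 0.001, 0.002]
force: [0.8, -1.2, -1.8]
width: 0.336
gripper_force: 29.9
```

Emit:
send_rows(
  increments=[
    [2.8,[0.6,-2.5,0],[0,0,0]],
    [2.8,[1,-4,0],[0,0,0]],
    [2.8,[1,-4,0],[0,0,0]],
    [2.8,[1,-4,0],[0,0,0]],
    [2.8,[1,-4,0],[0,0,0]],
  ],
)

```text
clock: 17.4
position: [0.4643, -0.0091, 0.1792]
ee_rot: [3.141, 0.002, -0.001]
force: [1.6, -0.6, -1.3]
width: 0.34
gripper_force: 29.9
```

Emit:
send_rows(
  increments=[
    [2.8,[1,-4,0],[0,0,0]],
    [2.8,[1,-4,0],[0,0,0]],
    [2.8,[1,-4,0],[0,0,0]],
    [2.8,[1,-4,0],[0,0,0]],
    [2.8,[1,-4,0],[0,0,0]],
  ],
)

```text
clock: 17.9
position: [0.514, 0.1908, 0.1789]
ee_rot: [3.141, 0.003, -0.002]
force: [1.4, -0.2, -1.8]
width: 0.341
gripper_force: 29.9
```

Emit:
send_rows(
  increments=[
    [2.8,[1,-4,0],[0,0,0]],
    [2.8,[1,-4,0],[0,0,0]],
    [2.8,[0,0,0],[0,0,0]],
    [2.8,[0,0,0],[0,0,0]],
    [2.8,[0,0,0],[0,0,0]],
  ],
)

```text
clock: 18.4
position: [0.5339, 0.268, 0.1788]
ee_rot: [3.14, 0.001, -0.002]
force: [-0.2, -0.3, -1.1]
width: 0.337
gripper_force: 29.9
```

Run:
```python
from h import *
fs=[]
for _ in range(5): im=arm.get_image("wrist");s=arm.observe();fs.append(s["force"])
p=arm.camera_params("wrist")
print(np.mean(fs,0),s["position"],s["ee_rot"],s["clock"])
u=proj("wrist",[.537,.341,.051],p);print(u)
x,y=u.astype(int);y0=max(0,y-75);x0=max(0,x-100);c=im[y0:y+75,x0:x+100].copy();print(x0,y0)
np.save("c.npy",im);cv2.imwrite("pics/bore.png",cv2.resize(c,None,fx=4,fy=4,interpolation=2)[:,:,::-1])
```

```text
[-0.02969995  0.39443241 -1.40632598] [0.53439624 0.26836389 0.1796396 ] [3.14119552e+00 5.13996763e-04 3.34867794e-04] 18.65
[238.3396743 190.4605431]
138 115
```

View pics/bore.png

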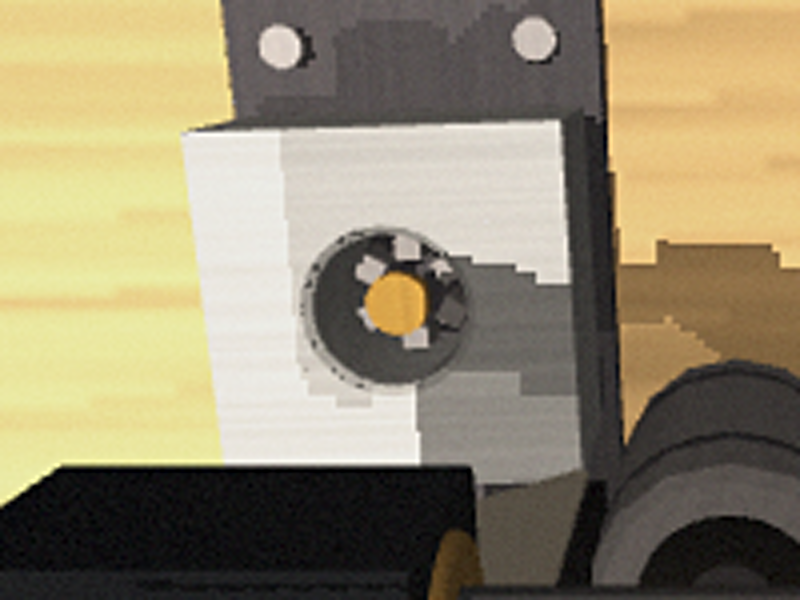

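The bore mouth centre is at crop (385,308), i.e. image (234.4,192.1), with the brass disc at (237,190.8). I'll check the wrist-camera bias on the held cartridge's top, whose position is known.

Run:
```python
from h import *
s=arm.observe();P=s["position"];p=arm.camera_params("wrist");print(P)
print("mouth",ray("wrist",(234.4,192.1),.051,p),"ejector",ray("wrist",(237,190.75),.043,p))
th=np.linspace(0,6.28,73)
for r in(.016,.011):
    c=np.array([proj("wrist",[P[0]+r*np.cos(a),P[1]+r*np.sin(a),P[2]+.0203],p) for a in th])
    print(r,c.min(0),c.max(0),((c.min(0)+c.max(0))/2),"crop4:",(c.min(0)-[138,115])*4)
im=np.load("c.npy");g=im.max(2)[200:320,280:370]
cv2.imwrite("pics/held.png",g)
for y in(245,250,255,258,262):print(y,im.max(2)[y,285:360:2])
```

```text
[0.53439624 0.26836389 0.1796396 ]
mouth [0.53553684 0.34451889 0.051     ] ejector [0.53497835 0.34420541 0.043     ]
0.016 [287.03492849 234.03553586] [358.92899524 300.25209844] [322.98196186 267.14381715] crop4: [596.13971395 476.14214345]
0.011 [298.26912191 244.85187837] [347.69661783 290.35898917] [322.98286987 267.60543377] crop4: [641.07648763 519.40751348]
245 [17 16 43 76 79 81 98 97 93 93 93 95 96 47 18 13 15 17 11 17 13  7 64 99
 91 87 93 90 96 89 82 81 85 61 20 11  9 14]
250 [17 23 77 88 87 99 91 97 91 55 20 21 20 18 22 22 21 18 23 12 19 24 16 24
 18 18 59 93 92 93 87 93 90 88 60 12 13 19]
255 [19 80 82 86 99 96 93 79 18 19 20 23 19 23 18 23 19 27 24 21 19 25 22 18
 19 20 18 19 38 92 94 93 94 80 88 36 21 16]
258 [  8  81  94  90  98  92  96  18  24  19  23  22  22  18  36  42  42  46
  46  40  41  29  21  15  22  21  17  18  16  94  95 100  95  96  82  65
  17  20]
262 [37 37 30 35 36 28 36 35 32 40 41 38 40 38 34 40 34 39 33 36 40 32 38 39
 40 35 38 38 33 33 32 33 31 31 31 33 31 31]
```

The held-cartridge check shows about 1.5 mm of bias in y, so I target (0.535,0.343).

Emit:
send_rows(
  increments=[
    [2.8,[0,-3.4,0],[0,0,0]],
    [2.8,[0.1,-4,0],[0,0,0]],
    [2.8,[0,0,2.5],[0,0,0]],
    [2.8,[0,0,3],[0,0,0]],
    [2.8,[0,0,2.5],[0,0,0]],
  ],
)

```text
clock: 19.15
position: [0.535, 0.343, 0.0983]
ee_rot: [3.141, 0.002, -0.0]
force: [0.5, -0.6, -1.6]
width: 0.34
gripper_force: 29.9
```

Emit:
send_rows(
  increments=[
    [2.8,[0,0,0],[0,0,0]],
    [2.8,[0,0,0],[0,0,0]],
    [2.8,[0,0,0],[0,0,0]],
    [2.8,[0,0,0],[0,0,0]],
  ],
)

```text
clock: 19.55
position: [0.536, 0.344, 0.1012]
ee_rot: [-3.14, -0.002, -0.004]
force: [1.3, 0.4, -1.1]
width: 0.34
gripper_force: 29.9
```

Run:
```python
from h import *
fs=[]
for _ in range(4): im=arm.get_image("wrist");s=arm.observe();fs.append(s["force"])
print(np.mean(fs,0),s["position"],s["ee_rot"],s["clock"])
```

```text
[ 0.13979428 -0.27535242 -1.41319685] [0.53540121 0.34360577 0.10018106] [-3.14105900e+00 -2.50876168e-03 -1.41648187e-03] 19.75
```

Emit:
send_rows(
  increments=[
    [2.8,[0,0.06,0.8],[0,0,0]],
    [2.8,[0,0,0.8],[0,0,0]],
    [2.8,[0,0,0],[0,0,0]],
    [2.8,[0,0,0.2],[0,0,0]],
    [2.8,[0,0,0],[0,0,0]],
  ],
)

```text
clock: 20.25
position: [0.535, 0.3428, 0.0812]
ee_rot: [3.141, 0.003, -0.001]
force: [0.6, -0.6, -1.6]
width: 0.341
gripper_force: 29.9
```

Emit:
send_rows(
  increments=[
    [2.8,[0,0,0.2],[0,0,0]],
    [2.8,[0,0,0],[0,0,0]],
  ],
)

```text
clock: 20.45
position: [0.5351, 0.3428, 0.0794]
ee_rot: [3.141, 0.003, -0.0]
force: [0.2, 0.5, -1.1]
width: 0.337
gripper_force: 29.9
```

Emit:
send_rows(
  increments=[
    [2.8,[0,0,0.2],[0,0,0]],
    [2.8,[0,0,0],[0,0,0]],
  ],
)

```text
clock: 20.65
position: [0.535, 0.3428, 0.0773]
ee_rot: [3.142, 0.003, -0.0]
force: [-0.9, 0.3, -1.7]
width: 0.338
gripper_force: 29.9
```

Emit:
send_rows(
  increments=[
    [2.8,[0,0,0.2],[0,0,0]],
    [2.8,[0,0,0],[0,0,0]],
  ],
)

```text
clock: 20.85
position: [0.5349, 0.3429, 0.0752]
ee_rot: [3.141, 0.003, -0.001]
force: [-1.1, 0.3, -1.2]
width: 0.338
gripper_force: 29.9
```

Emit:
send_rows(
  increments=[
    [2.8,[0,0,0.2],[0,0,0]],
    [2.8,[0,0,0.2],[0,0,0]],
    [2.8,[0,0,0],[0,0,0]],
  ],
)

```text
clock: 21.15
position: [0.5351, 0.343, 0.0715]
ee_rot: [-3.142, -0.003, -0.0]
force: [-0.2, 0.7, 0.1]
width: 0.339
gripper_force: 30.0
```

Emit:
send_rows(
  increments=[
    [2.8,[0,0,0.2],[0,0,0]],
    [2.8,[0,0,0.1],[0,0,0]],
    [2.8,[0,0,0],[0,0,0]],
  ],
)

```text
clock: 21.45
position: [0.5351, 0.343, 0.0688]
ee_rot: [-3.141, -0.003, -0.0]
force: [-1.9, -0.9, 4.1]
width: 0.341
gripper_force: 30.0
```

Emit:
send_rows(
  increments=[
    [2.8,[0,0,0.2],[0,0,0]],
    [2.8,[0,0,0.1],[0,0,0]],
    [2.8,[0,0,0],[0,0,0]],
  ],
)

```text
clock: 21.75
position: [0.5351, 0.343, 0.0657]
ee_rot: [-3.141, -0.003, -0.0]
force: [-1.6, -0.3, 4.7]
width: 0.343
gripper_force: 30.0
```

The cartridge is in and pushing the ejector (about 6 N). I'll let go, shut the fingers above it and press from the top.

Emit:
send_rows(
  increments=[
    [5,[0,0,0],[0,0,0]],
    [5,[0,0,0],[0,0,0]],
    [5,[0,0,-1],[0,0,0]],
    [5,[0,0,-2],[0,0,0]],
    [5,[0,0,-1],[0,0,0]],
  ],
)

```text
clock: 22.25
position: [0.5359, 0.3434, 0.1074]
ee_rot: [-3.14, -0.003, -0.003]
force: [-0.4, 0.6, 0.6]
width: 0.546
gripper_force: 0.0
```

Emit:
send_rows(
  increments=[
    [0,[0,0,0],[0,0,0]],
    [0,[0,0,0],[0,0,0]],
    [0,[0,0,0],[0,0,0]],
    [0,[0,0,0],[0,0,0]],
    [0,[0,0,0],[0,0,0]],
  ],
)

```text
clock: 22.75
position: [0.5349, 0.3426, 0.1049]
ee_rot: [3.141, 0.003, -0.001]
force: [0.8, 0.8, -0.5]
width: 0.158
gripper_force: 0.0
```

Emit:
send_rows(
  increments=[
    [0,[0,0,0],[0,0,0]],
    [0,[0,0,0],[0,0,0]],
    [0,[0,0,0.8],[0,0,0]],
    [0,[0,0,0.5],[0,0,0]],
    [0,[0,0,0],[0,0,0]],
  ],
)

```text
clock: 23.25
position: [0.5345, 0.3423, 0.0912]
ee_rot: [3.14, 0.003, -0.003]
force: [0.2, 0.6, 0.5]
width: 0.002
gripper_force: 0.0
```

Emit:
send_rows(
  increments=[
    [0,[0,0,0.2],[0,0,0]],
    [0,[0,0,0.2],[0,0,0]],
    [0,[0,0,0.2],[0,0,0]],
    [0,[0,0,0],[0,0,0]],
  ],
)

```text
clock: 23.65
position: [0.5351, 0.3429, 0.0864]
ee_rot: [-3.142, -0.003, -0.0]
force: [-0.2, -0.9, 0.2]
width: 0.006
gripper_force: 0.0
```

Emit:
send_rows(
  increments=[
    [0,[0,0,0.1],[0,0,0]],
    [0,[0,0,0.1],[0,0,0]],
    [0,[0,0,0],[0,0,0]],
  ],
)

```text
clock: 23.95
position: [0.5353, 0.3431, 0.0848]
ee_rot: [-3.141, -0.003, -0.001]
force: [0.2, 0.3, 4.1]
width: 0.005
gripper_force: 2.1
```

Emit:
send_rows(
  increments=[
    [0,[0,0,0.1],[0,0,0]],
    [0,[0,0,0],[0,0,0]],
  ],
)

```text
clock: 24.15
position: [0.5352, 0.3429, 0.0835]
ee_rot: [-3.141, -0.003, -0.0]
force: [0.3, 1.4, 4.0]
width: 0.007
gripper_force: 2.2
```

Emit:
send_rows(
  increments=[
    [0,[0,0,0.1],[0,0,0]],
    [0,[0,0,0.1],[0,0,0]],
    [0,[0,0,0],[0,0,0]],
  ],
)

```text
clock: 24.45
position: [0.5352, 0.3428, 0.0813]
ee_rot: [3.142, 0.003, 0.0]
force: [0.3, -0.4, 2.5]
width: 0.007
gripper_force: 1.5
```

Emit:
send_rows(
  increments=[
    [0,[0,0,0.1],[0,0,0]],
    [0,[0,0,0],[0,0,0]],
  ],
)

```text
clock: 24.65
position: [0.5351, 0.3428, 0.0803]
ee_rot: [3.142, 0.003, -0.0]
force: [0.5, -0.1, 2.5]
width: 0.005
gripper_force: 1.5
```

Emit:
send_rows(
  increments=[
    [0,[0,0,0.1],[0,0,0]],
    [0,[0,0,0],[0,0,0]],
  ],
)

```text
clock: 24.85
position: [0.5352, 0.3429, 0.0796]
ee_rot: [-3.142, -0.003, -0.0]
force: [-0.2, -0.3, 6.2]
width: 0.006
gripper_force: 2.9
```

Emit:
send_rows(
  increments=[
    [0,[0,0,0.05],[0,0,0]],
    [0,[0,0,0],[0,0,0]],
  ],
)

```text
clock: 25.05
position: [0.5353, 0.343, 0.0796]
ee_rot: [-3.141, -0.003, -0.001]
force: [-1.5, -0.9, 9.8]
width: 0.007
gripper_force: 4.7
```

It has stopped at z=0.0796 (21.4 mm deep), about 7 N/mm, so it is bottomed. Building up to about 20 N.

Emit:
send_rows(
  increments=[
    [0,[0,0,0.06],[0,0,0]],
    [0,[0,0,0],[0,0,0]],
  ],
)

```text
clock: 25.25
position: [0.5354, 0.3432, 0.0795]
ee_rot: [-3.141, -0.003, -0.002]
force: [-1.8, -1.5, 14.5]
width: 0.003
gripper_force: 7.0
```

Emit:
send_rows(
  increments=[
    [0,[0,0,0.05],[0,0,0]],
    [0,[0,0,0],[0,0,0]],
  ],
)

```text
clock: 25.45
position: [0.5355, 0.3433, 0.0795]
ee_rot: [-3.141, -0.003, -0.002]
force: [-3.0, -2.1, 17.9]
width: 0.007
gripper_force: 8.9
```

Emit:
send_rows(
  increments=[
    [0,[0,0,0.05],[0,0,0]],
    [0,[0,0,0],[0,0,0]],
    [0,[0,0,0],[0,0,0]],
    [0,[0,0,0],[0,0,0]],
    [0,[0,0,0],[0,0,0]],
  ],
)

```text
clock: 25.95
position: [0.5356, 0.3435, 0.0795]
ee_rot: [-3.14, -0.003, -0.003]
force: [-4.7, -2.6, 20.8]
width: 0.003
gripper_force: 10.6
```

Emit:
send_rows(
  increments=[
    [0,[0,0,0],[0,0,0]],
    [0,[0,0,0],[0,0,0]],
    [0,[0,0,0],[0,0,0]],
    [0,[0,0,0],[0,0,0]],
    [0,[0,0,0],[0,0,0]],
  ],
)

```text
clock: 26.45
position: [0.5356, 0.3435, 0.0795]
ee_rot: [-3.14, -0.003, -0.003]
force: [-3.8, -3.0, 20.9]
width: 0.004
gripper_force: 10.6
```

Emit:
send_rows(
  increments=[
    [0,[0,0,-0.2],[0,0,0]],
    [0,[0,0,-0.5],[0,0,0]],
    [0,[0,0,-2],[0,0,0]],
    [0,[0,0,-4],[0,0,0]],
    [0,[0,0,-4],[0,0,0]],
  ],
)

```text
clock: 26.95
position: [0.5343, 0.3421, 0.1844]
ee_rot: [3.14, 0.003, -0.004]
force: [1.3, 0.9, 0.4]
width: 0.005
gripper_force: 0.0
```

Emit:
send_rows(
  increments=[
    [0,[0,4,-3],[0,0,0]],
    [0,[0,4,0],[0,0,0]],
    [0,[0,0,0],[0,0,0]],
    [0,[0,0,0],[0,0,0]],
  ],
)

```text
clock: 27.35
position: [0.5353, 0.2614, 0.2142]
ee_rot: [3.141, -0.001, -0.001]
force: [0.2, 0.4, 0.1]
width: 0.004
gripper_force: 0.0
```

Run:
```python
from h import *
im=arm.get_image("wrist");s=arm.observe();p=arm.camera_params("wrist");print(s["position"],s["force"],s["clock"])
z=.0795
u=proj("wrist",[.5354,.343,z],p);w=proj("wrist",[.5355,.3445,.051],p);print(u,w)
x,y=u.astype(int);t=arm.get_image("top")
q=np.zeros((400,800,3),np.uint8);c=im[max(0,y-60):y+60,max(0,x-70):x+70];print(max(0,x-70),max(0,y-60),c.shape);c=cv2.resize(c,(467,400),interpolation=2);q[:,:467]=c
q[:320,475:795]=cv2.resize(t[150:205,400:455],(320,320),interpolation=2)
cv2.imwrite("pics/end.png",q[:,:,::-1])
```

```text
[0.53489867 0.26286528 0.21396714] [ 0.13762773  0.64893753 -0.24492379] 27.4
[231.61037016 191.09010483] [237.56085691 184.60111817]
161 131 (120, 140, 3)
```

View pics/end.png

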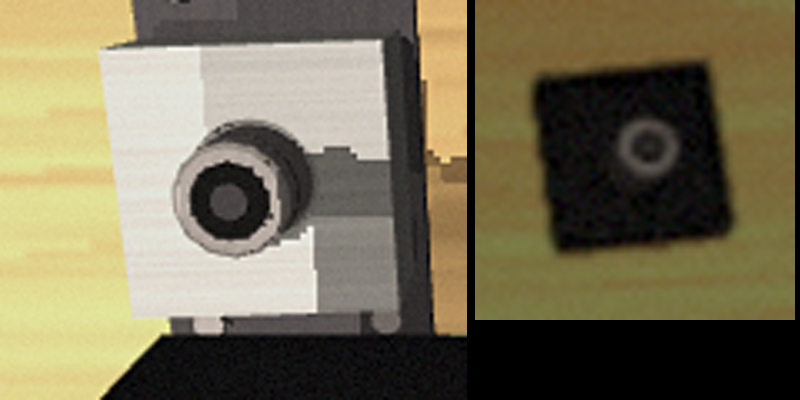

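The cartridge stands upright in the bore with its top at (230,191), close to the predicted (232,191). The empty one stands in the far tray. It was pressed for about 0.9 s at about 21 N, so I'm handing in.

```bash
python3 -c "
from cell import arm
print(arm.sign_off())"
```

```text
the job is handed in; nothing more can be done
None
```

The job is handed in: cartridge 1 left the pan up, so it is the empty one and now stands in the far reject tray. Cartridge 2, the full one, is bottomed in the bore about 21 mm deep after being held at about 21 N for nearly 1 s. The sign-off returned no verdict.

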